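# Load a coat-hook board into the drilling jig

## Task

Load the undrilled MDF board, the one without holes, into the drilling jig for drilling: inlaid face up and plain end first, slide it along between the fences and under the blue drill-bush plate until it is fully home against the end stop. Then swing the toggle clamp's red handle all the way down, so that the rubber pad holds the board, and leave the other things on the bench where they are.

Things in the scene. Friction and masses are not known exactly. Their poses are not given: they have to be found in the camera images.
- board: The undrilled coat-hook board, MDF, 190 x 60 x 18 mm (its x, y, z), about 0.16 kg, loose, lying flat on the bench beyond the jig's mouth. Origin: centre of its underside; x runs along its length to the plain end, z up through the inlaid face. Black, red, yellow and blue strips are let flush into the last 45 mm of its top at the -x end; no holes.
- board_head (a point): Centre of the board's plain end face (the end that goes in first), 95 mm from the board's origin along its +x, 9 mm above its underside.
- board_tail (a point): Centre of the board's inlaid end face, 95 mm from the board's origin along its -x, 9 mm above its underside.
- jig: Drilling jig screwed to the bench. Origin at bench level on its centre line; x is the feed direction (mouth to end stop), y across, z up; all mm below are in this frame. Plywood base from x = -180 to 210, 130 wide, top at z = 15, bare before x = -75. The steel stop block fills the channel from x = 110 to 198, top z = 37, and carries the toggle clamp.
- jig_mouth (a point): Centre of the mouth, on the base's top (x = -75, z = 15 in the jig's frame), where flared lead-ins start, about 84 mm apart. They narrow to x = -45, where the two straight aluminium fences begin: 64 mm apart inside (2 mm play each side of the board), 22 mm wide, tops at z = 37, up to the stop.
- jig_stop (a point): Centre of the end stop's face that the board's plain end must meet: x = 110, y = 0, z = 24 mm in the jig's frame. With the board home its inlaid end lies at x = -80, still outside the lead-ins.
- clamp_handle (a joint): Toggle clamp handle, rad: 0 open (starts within 0.2 of it), 1.05 fully closed, at its stop. It turns about a pin across the jig at x = 170, z = 60 mm in the jig's frame and points to the jig's +x, at 1.15 - q rad above level for value q. 4 to 10 N down on the grip turns it; it stays where left. A linkage swings the pad arm down with it, 1.38 rad per rad.
- handle_grip (a point): Centre of the red grip's outer half, on the handle's axis, 90 mm from its pin. The red plastic grip is 22 mm wide (jig's y), 16 mm thick and reaches from 40 to 110 mm from the pin. It stands about 142 mm above the bench when open, 69 mm when closed.
- clamp_pad: The clamp's black rubber pad, 16 mm across, on a sprung spindle at the end of the steel clamp arm. Origin: centre of its face. Open, it is up beside the handle, about x = 111, z = 121 mm in the jig's frame; closed, it comes down at x = 85, between bush plate and stop, and presses on the board with about 4 N. Closed without a board it blocks the way.
- drilled_board: Bystander: a finished board of the same shape and inlay, with four 8 mm holes already drilled, lying flat. Origin at the centre of its underside.
- sander: Bystander: black air sander on a yellow-green 150 mm disc, 90 mm high. Origin at the centre of its underside.
- wax_tin: Bystander: round green wax tin with a steel lid, 88 mm across, 74 mm high. Origin at the centre of its underside.
- drill: Bystander: blue and black cordless drill lying on its side, about 200 x 220 x 63 mm, 1.4 kg. Origin under the motor.
- bush_plate (a point): Centre of the underside of the blue bush plate (x = 10, z = 37 in the jig's frame), which bridges the fences from x = -35 to 55, 108 wide: 22 mm above the base, so 4 mm over the board. Its top is at z = 49, drill bushes and screw heads on it reach z = 54. From x = 55 to 110 the channel is open above.
Not all that is in view belongs to the job. What is shaped like the board but orange or turquoise is not meant.

How it is judged:
On the way:
1. the board lies flat in the jig, plain end fully home against the end stop (within 2.5 mm), while the clamp is still open (x of board_head in the frame of jig above 0.1075 m and distance between board_head and jig_stop below 0.006 m and angle between board's own z axis and vertical below 0.05 rad and value of joint clamp_handle below 0.5 rad), for 0.2 s.
At the end, for the whole second after the job is handed in: The board lies flat and at rest in the jig, inlaid face up, its plain end within 2.5 mm of the end stop (and within 6 mm of the stop's centre), the clamp handle is within 0.07 rad (4 degrees) of fully closed, and the rubber pad presses on the board with more than 1 N (x of board_head in the frame of jig above 0.1075 m and distance between board_head and jig_stop below 0.006 m and angle between board's own z axis and vertical below 0.05 rad and value of joint clamp_handle above 0.98 rad and contact force between clamp_pad and board above 1 N and linear speed of board below 0.01 m/s); the robot touches nothing.
It fails at once if the drilled board, sander, wax tin or drill is moved more than 20 mm (distance of any of drilled_board, sander, wax_tin, drill from where it was at the start of the episode above 0.02 m).
It also fails if it takes over 72 s, if anything falls off the work surface, if the arm or the gripper's body presses on something with over 40 N, if the wrist force passes 120 N, or if a joint passes its speed limit or range.

## Robot

A 6-joint arm with a two-finger parallel gripper is mounted at the origin on the work surface. World frame = base frame: x ahead of the robot, y to its left, z up, the work surface at z = 0. Lengths are in m, angles in rad, forces in N, time in s.
With the tool pointing down it reaches from about 0.375 to 0.9 m from the base axis. Payload 3.1 kg.
Tool frame: the origin (TCP) lies on the front face of the gripper's body, between the roots of the fingers; the fingertips stand 73 mm ahead of it and the grasp point (between the pads) lies 54 mm ahead of it (manip.tips_ahead is the distance from the TCP to the fingertips, in m); z points along the fingers, y is the line along which they close (so a half turn about z gives the same grasp; the last joint's range is limited). The gripper opens to 85 mm and grips with 20 to 120 N. Pads are 22 mm wide; open, the fingers measure 114 mm over their backs; the gripper's body (76 mm by 85 mm) begins 54 mm behind the grasp point. The pads swing forward as they close: fully open they stand 13 mm farther back than shut.
Start: joints at [1.012, 0.527, 1.433, -0, 1.181, -0.178], TCP at [0.232, 0.58, 0.304] pointing down, gripper open.
Joint ranges: [-3.08, 3.08], [-0.75, 2.2], [0.22, 2.44], [-1.43, 4.57], [0, 2.65], [-2.85, 2.85]. Speed limits (rad/s): [2.79, 2.79, 3.14, 3.14, 3.14, 3.14].

## Interface

Orientations are given as a unit quaternion [x, y, z, w].
In Python, from station import sense, eyes, workorder, manip gives the robot as it stands.
- The arm moves only by the shell command python3 -m inch 'ROWS' [OPENING] [FORCE]. ROWS is JSON, a list of rows, each an object of numbers: "dx", "dy", "dz": the shift along the tool's x, y, z in cm; "wx", "wy", "wz": the turn, a rotation vector about the tool's x, y, z in degrees. In form: [{"dx": .., "dy": .., "dz": .., "wx": .., "wy": .., "wz": ..}, ...]. A call has 1 to 10 rows; each row shifts and turns the commanded pose from where the row before left it, along the tool's axes as they then stand; what a row does not reach is not made up. A row lasts 1/8 s, in which the tool goes at most 62.5 mm and 10.7 degrees, less where a joint would pass 70% of its speed; a pose out of reach is approached as far as the arm can. A call with a gripper value outside its range is refused whole. OPENING is the opening, from 0 (shut) to 1 (fully open), set as the call begins (- or left out, the last holds). The fingers move at their own pace and stop on an object; FORCE is the grip in N (left out, the last holds). Time passes only in rows, so rows that do not move let the fingers close. It gives the time, the measured TCP pose, the force, the opening and the grip force at its end, in the units of the state.
- sense(): the state, without advancing time (a new reading comes with each control period).
- eyes.snapshot(name): name is "scene" or "side" or "wrist"; returns the picture (420x560x3 uint8, red, green, blue); there is no depth.
- eyes.camera_params(name): a dict with "fx", "fy", "cx", "cy" (pixels), "D" ([k1, k2, p1, p2, k3] as OpenCV has them; the pictures are not rectified), "rvec" (rotation vector, rad) and "tvec" (3), from world to camera coordinates, as OpenCV has them. Camera axes: x right, y down, z forward; pixel columns grow to the right and rows downward; lengths in m; the calibration is good to about 2 mm. A picture is of the moment at which its call begins: read the wrist's pose just before it. camera_params takes no time and is no camera call; for the wrist camera it gives the pose at the moment of the call.
- workorder.sign_off(): hands the job in; it is judged then, once.
The state is a dict: "t": time; "q": joint angles; "qd": joint speeds; "tau": joint torques, N m; "tcp_pos": TCP position; "tool_rot": TCP orientation; "force": force on the tool from outside, world axes, zero at the start; "ft_torque": the same for the moment, N m; "finger_gap": opening from 0.0 (shut) to 1.0 (fully open); "gripper_force": force on a finger pad.
Only numpy, scipy, OpenCV 4.12 (cv2) and the standard library are available. Lean on these libraries where they do the work, as an engineer would, in place of code of your own. Each camera call takes 0.05 s, during which the arm holds its last target. There are 200 camera calls.

## Working session

There is one attempt and no reset: what is moved stays moved. The work goes in short steps, Python scripts to look and compute and a shell command to move; the robot and the scene stay as the last step left them, time stands still between calls to the robot, and variables do not carry over. Pictures are saved under pics/ and viewed, at most 10 in all, crops included, and the job is handed in when it is done.

```bash
mkdir -p pics; ls
python3 - <<'E'
from station import sense, eyes
import cv2,numpy as np
a=eyes.snapshot("scene");b=eyes.snapshot("side");
cv2.imwrite("pics/scene.png",a[:,:,::-1]);cv2.imwrite("pics/side.png",b[:,:,::-1])
for n in("scene","side"):
  p=eyes.camera_params(n);R=cv2.Rodrigues(np.array(p["rvec"]))[0];print(n,p,-R.T@np.array(p["tvec"]).ravel())
s=sense();print({k:np.round(v,3) for k,v in s.items()})
E
```

```text
pics
scene {'fx': 439.52301550045075, 'fy': 439.52301550045075, 'cx': 280.3726982995414, 'cy': 212.45407862440376, 'D': array([-0.12841505,  0.        ,  0.        ,  0.        ,  0.        ]), 'rvec': array([ 1.29464448,  2.28325435, -0.91366362]), 'tvec': array([ 0.16294845, -0.31961798,  1.72310679])} [1.29581024 0.59490629 1.03187556]
side {'fx': 405.6324109523588, 'fy': 405.6324109523588, 'cx': 280.0276279697429, 'cy': 214.79643262204218, 'D': array([-0.06350993,  0.        ,  0.        ,  0.        ,  0.        ]), 'rvec': array([ 2.37305179, -0.30025339,  0.13736493]), 'tvec': array([-0.49457909,  0.24360745,  1.19785466])} [ 0.30142044 -0.74342806  1.04655114]
{'t': np.float64(0.1), 'q': array([ 1.011,  0.528,  1.434,  0.   ,  1.181, -0.179]), 'qd': array([ 0.   , -0.002, -0.001, -0.001,  0.001,  0.001]), 'tau': array([-1.0000e-03, -4.4331e+01, -1.7859e+01, -0.0000e+00,  4.0000e-03,
        0.0000e+00]), 'tcp_pos': array([0.232, 0.58 , 0.303]), 'tool_rot': array([ 0.189,  0.982, -0.001, -0.   ]), 'force': array([0.199, 0.828, 0.443]), 'ft_torque': array([-0.018, -0.022, -0.009]), 'gripper_force': np.float64(0.0), 'finger_gap': np.float64(0.998)}
```

View pics/scene.png

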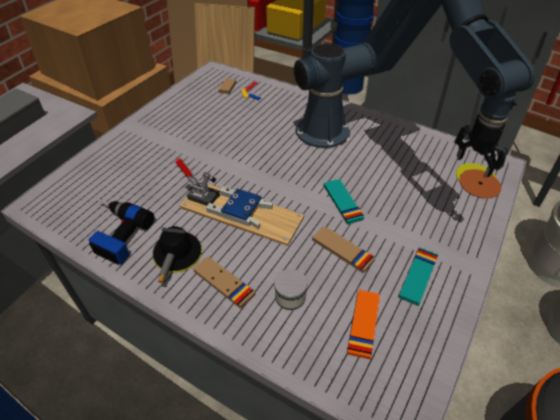

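View pics/side.png

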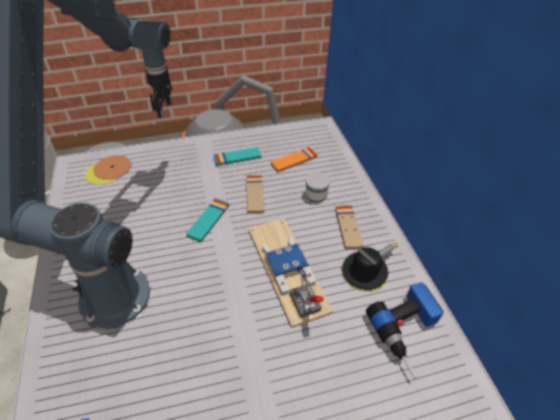

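The scene view shows two MDF-coloured boards with inlays. The one at about (342,249) looks hole-free, and the one at (222,280) has holes. The turquoise boards at (343,200) and (419,275) and the orange one at (364,323) are excluded by colour. The jig runs from its mouth at about (298,230) to the clamp at (200,190). An enlarged crop will confirm which board is meant.

Run:
```python
import cv2
a=cv2.imread("pics/scene.png")
cv2.imwrite("pics/crop1.png",cv2.resize(a[150:310,165:385],None,fx=3.6,fy=3.6,interpolation=cv2.INTER_CUBIC))
b=cv2.imread("pics/side.png")
cv2.imwrite("pics/crop2.png",cv2.resize(b[165:330,230:400],None,fx=3.6,fy=3.6,interpolation=cv2.INTER_CUBIC))
```

```text
(no output)
```

View pics/crop1.png

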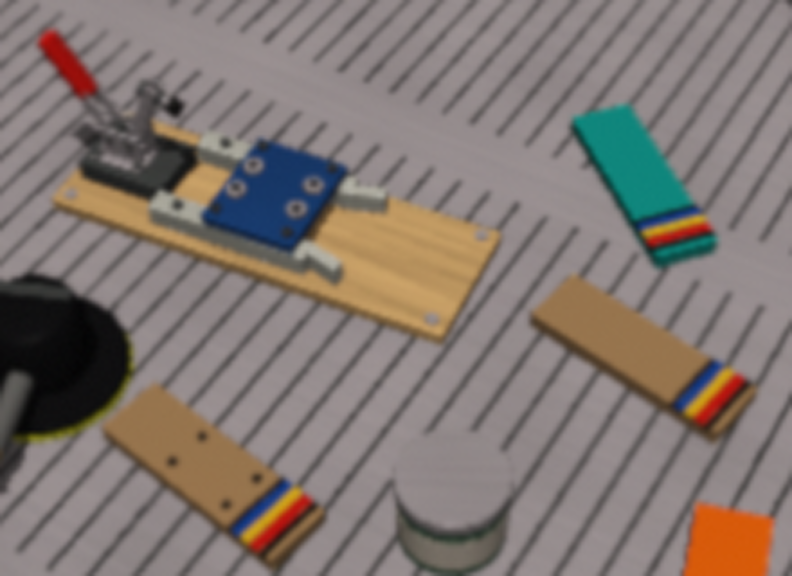

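View pics/crop2.png

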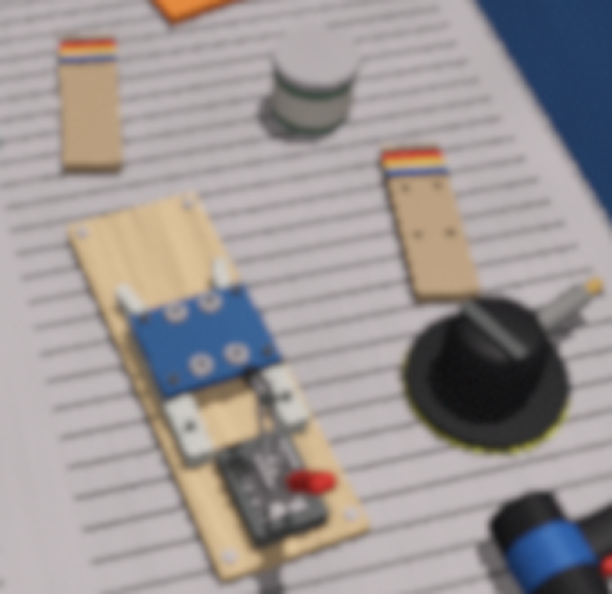

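The crops confirm it. The board at scene (342,249) has no holes and is the one to load, with its plain end at about (318,233) and inlay at (366,262). The board at (222,280) has four holes. Next I'll take a rough fix on the board and jig by ray-casting picked corners onto planes.

```bash
cat > h.py <<'E'
import numpy as np,cv2
from station import eyes,sense
def P(n):
    p=eyes.camera_params(n);K=np.array([[p["fx"],0,p["cx"]],[0,p["fy"],p["cy"]],[0,0,1]])
    return K,np.array(p["D"]),cv2.Rodrigues(np.array(p["rvec"]))[0],np.array(p["tvec"]).ravel()
def cast(par,uv,z):
    K,D,R,t=par;u=cv2.undistortPoints(np.array(uv,float).reshape(-1,1,2),K,D)[:,0]
    d=np.c_[u,np.ones(len(u))]@R;c=-R.T@t
    return c+d*((z-c[2])/d[:,2])[:,None]
def proj(par,X):
    K,D,R,t=par;return cv2.projectPoints(np.array(X,float).reshape(-1,1,3),cv2.Rodrigues(R)[0],t,K,D)[0][:,0]
E
python3 - <<'E'
from h import *
np.set_printoptions(precision=4,suppress=True)
c1=lambda L:np.array(L)/3.6+[165-.4,150-.4]
c2=lambda L:np.array(L)/3.6+[230-.4,165-.4]
S=P("scene");T=P("side")
print("board scene h1,h2,t1,t2",cast(S,c1([(575,277),(530,313),(756,386),(712,430)]),.018))
print("board side",cast(T,c2([(63,165),(121,164),(60,42),(116,40)]),.018))
print("jig mouth corners scene",cast(S,c1([(500,235),(443,330),(53,196)]),.015))
print("jig side",cast(T,c2([(68,228),(197,193),(370,520),(222,573)]),.015))
print("plate scene",cast(S,c1([(347,167),(290,245),(205,212),(265,140)]),.049))
print("plate side",cast(T,c2([(130,320),(243,287),(284,358),(160,393)]),.049))
print("tin",cast(S,c1([(452,480)]),.074),cast(T,c2([(316,60)]),.074))
print("drilled side",cast(T,c2([(383,152),(480,292)]),.018))
E
```

```text
board scene h1,h2,t1,t2 [[0.4572 0.2431 0.018 ]
 [0.5126 0.229  0.018 ]
 [0.4875 0.4236 0.018 ]
 [0.5461 0.4105 0.018 ]]
board side [[0.4536 0.2355 0.018 ]
 [0.5087 0.2231 0.018 ]
 [0.4866 0.4135 0.018 ]
 [0.545  0.4024 0.018 ]]
jig mouth corners scene [[ 0.4444  0.1626  0.015 ]
 [ 0.5637  0.1743  0.015 ]
 [ 0.6093 -0.2098  0.015 ]]
jig side [[ 0.4421  0.1568  0.015 ]
 [ 0.5714  0.1706  0.015 ]
 [ 0.6128 -0.2067  0.015 ]
 [ 0.4853 -0.2221  0.015 ]]
plate scene [[ 0.4698  0.0203  0.049 ]
 [ 0.5739  0.0298  0.049 ]
 [ 0.5794 -0.0555  0.049 ]
 [ 0.4783 -0.0625  0.049 ]]
plate side [[ 0.4678  0.0109  0.049 ]
 [ 0.5724  0.0223  0.049 ]
 [ 0.5843 -0.0601  0.049 ]
 [ 0.4742 -0.069   0.049 ]]
tin [[0.7249 0.2759 0.074 ]] [[0.7177 0.2633 0.074 ]]
drilled side [[ 0.7635  0.1767  0.018 ]
 [ 0.788  -0.0123  0.018 ]]
```

```bash
cat >> h.py <<'E'
from scipy.spatial.transform import Rotation as Ro
def goto(p,yaw):
    "shift in present tool axes (cm), then rotvec (deg) for tool straight down with tool y at world angle yaw"
    s=sense();R=Ro.from_quat(s["tool_rot"]);a=np.radians(yaw)
    y=np.array([np.cos(a),np.sin(a),0]);z=np.array([0,0,-1.]);G=Ro.from_matrix(np.c_[np.cross(y,z),y,z])
    rv=(R.inv()*G).as_rotvec(degrees=True)
    print("shift now-axes cm",np.round(R.inv().apply(np.array(p)-s["tcp_pos"])*100,2),"turn",np.round(rv,1),"shift after-turn axes",np.round(G.inv().apply(np.array(p)-s["tcp_pos"])*100,2),"tcp",np.round(s["tcp_pos"],4),"t",s["t"])
E
python3 - <<'E'
from h import *
from station import manip
print(manip.tips_ahead,[x for x in dir(manip) if x[0]!='_'])
goto([.508,.37,.25],-10.5)
E
```

```text
0.0726 ['PlanningError', 'tips_ahead']
shift now-axes cm [-33.42  -9.21   5.31] turn [-0.1  0.1 78.7] shift after-turn axes [-15.6   30.96   5.3 ] tcp [0.232  0.5798 0.303 ] t 0.1
```

```bash
python3 -m inch '[{"dx":-4.2,"dy":-1.15,"dz":0.66},{"dx":-4.2,"dy":-1.15,"dz":0.66},{"dx":-4.2,"dy":-1.15,"dz":0.66},{"dx":-4.2,"dy":-1.15,"dz":0.66},{"dx":-4.2,"dy":-1.15,"dz":0.66},{"dx":-4.2,"dy":-1.15,"dz":0.66},{"dx":-4.2,"dy":-1.15,"dz":0.66},{"dx":-4.2,"dy":-1.15,"dz":0.66},{}]' 1
python3 -m inch '[{"wz":9.8},{"wz":9.8},{"wz":9.8},{"wz":9.8},{"wz":9.8},{"wz":9.8},{"wz":9.8},{"wz":9.8},{},{}]'
python3 - <<'E'
from h import *
goto([.508,.37,.25],-10.5)
a=eyes.snapshot("wrist");cv2.imwrite("pics/w1.png",a[:,:,::-1]);W=P("wrist")
import pickle;pickle.dump(W,open("w1.pkl","wb"));print(-W[2].T@W[3],W[2][2])
E
```

```text
shift now-axes cm [-33.42  -9.21   5.31] turn [-0.1  0.1 78.7] shift after-turn axes [-15.6   30.96   5.3 ] tcp [0.232  0.5798 0.303 ] t 0.1
[0.16238278 0.60862868 0.37334097] [ 0.2693116  -0.1090532  -0.95685875]invalid input at $[0]: expected keys dx, dy, dz, wx, wy, wz
invalid input at $[0]: expected keys dx, dy, dz, wx, wy, wz
```

View pics/w1.png

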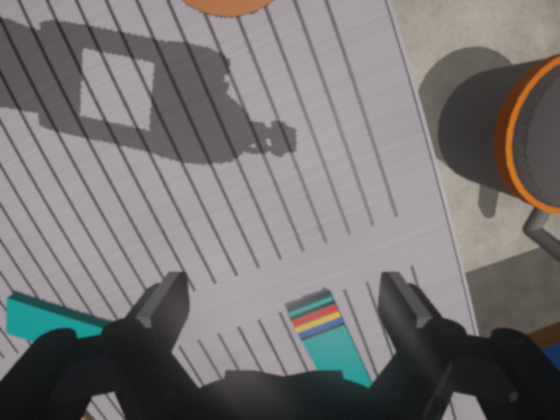

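The rows were refused because every key is needed, so nothing moved. This view shows only the bench and a turquoise decoy. I'll repeat the move with full rows.

```bash
python3 -m inch '[{"dx":-4.2,"dy":-1.15,"dz":0.66,"wx":0,"wy":0,"wz":0},{"dx":-4.2,"dy":-1.15,"dz":0.66,"wx":0,"wy":0,"wz":0},{"dx":-4.2,"dy":-1.15,"dz":0.66,"wx":0,"wy":0,"wz":0},{"dx":-4.2,"dy":-1.15,"dz":0.66,"wx":0,"wy":0,"wz":0},{"dx":-4.2,"dy":-1.15,"dz":0.66,"wx":0,"wy":0,"wz":0},{"dx":-4.2,"dy":-1.15,"dz":0.66,"wx":0,"wy":0,"wz":0},{"dx":-4.2,"dy":-1.15,"dz":0.66,"wx":0,"wy":0,"wz":0},{"dx":-4.2,"dy":-1.15,"dz":0.66,"wx":0,"wy":0,"wz":0}]' 1
python3 -m inch '[{"dx":0,"dy":0,"dz":0,"wx":0,"wy":0,"wz":9.8},{"dx":0,"dy":0,"dz":0,"wx":0,"wy":0,"wz":9.8},{"dx":0,"dy":0,"dz":0,"wx":0,"wy":0,"wz":9.8},{"dx":0,"dy":0,"dz":0,"wx":0,"wy":0,"wz":9.8},{"dx":0,"dy":0,"dz":0,"wx":0,"wy":0,"wz":9.8},{"dx":0,"dy":0,"dz":0,"wx":0,"wy":0,"wz":9.8},{"dx":0,"dy":0,"dz":0,"wx":0,"wy":0,"wz":9.8},{"dx":0,"dy":0,"dz":0,"wx":0,"wy":0,"wz":9.8},{"dx":0,"dy":0,"dz":0,"wx":0,"wy":0,"wz":0},{"dx":0,"dy":0,"dz":0,"wx":0,"wy":0,"wz":0}]'
python3 - <<'E'
from h import *
goto([.508,.37,.25],-10.5)
W=P("wrist");a=eyes.snapshot("wrist");cv2.imwrite("pics/w2.png",a[:,:,::-1])
import pickle;pickle.dump(W,open("w2.pkl","wb"));print(-W[2].T@W[3],W[2][2])
E
```

```text
t: 1.15
tcp_pos: [0.5109, 0.3689, 0.2506]
tool_rot: [0.189, 0.982, -0.0, -0.0]
force: [-0.0, 0.5, 0.3]
finger_gap: 0.994
gripper_force: 0.0
t: 2.4
tcp_pos: [0.5099, 0.3699, 0.2509]
tool_rot: [0.767, 0.642, -0.0, -0.0]
force: [-0.4, -0.9, 0.4]
finger_gap: 1.0
gripper_force: 0.0
shift now-axes cm [-0.02 -0.19  0.09] turn [-0.   0.   0.4] shift after-turn axes [-0.02 -0.19  0.09] tcp [0.5099 0.3699 0.2509] t 2.4
[0.52216502 0.44408187 0.32106182] [-0.05163203 -0.28640988 -0.95671496]
```

View pics/w2.png

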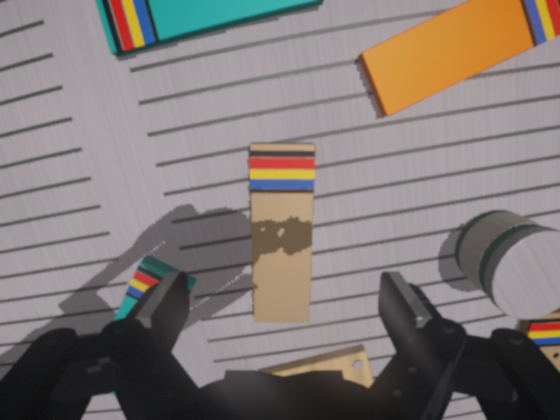

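The wrist view shows the board plainly: tail corners at about (249,144) and (314,144), head corners at (254,322) and (309,321), with one jig mouth corner at (363,347). I'll ray-cast the board, then hover over the jig to fix its pose with the same camera.

```bash
python3 - <<'E'
from h import *
import pickle
np.set_printoptions(precision=4,suppress=True)
W=pickle.load(open("w2.pkl","rb"))
c=cast(W,[(249.5,144),(314,144),(254,322),(309.5,321)],.018)
print(c);t=(c[0]+c[1])/2;h=(c[2]+c[3])/2;d=h-t;L=np.linalg.norm(d);print("len",L,"width",np.linalg.norm(c[0]-c[1]),np.linalg.norm(c[2]-c[3]),"ang",np.degrees(np.arctan2(d[1],d[0])),"centre",(t+h)/2)
E
python3 -m inch '[{"dx":-5.5,"dy":0,"dz":0,"wx":0,"wy":0,"wz":0},{"dx":-5.5,"dy":0,"dz":0,"wx":0,"wy":0,"wz":0},{"dx":-5.5,"dy":0,"dz":0,"wx":0,"wy":0,"wz":0},{"dx":-5.5,"dy":0,"dz":0,"wx":0,"wy":0,"wz":0},{"dx":0,"dy":3,"dz":0,"wx":0,"wy":0,"wz":-8},{"dx":0,"dy":0,"dz":0,"wx":0,"wy":0,"wz":-8.5},{"dx":0,"dy":0,"dz":0,"wx":0,"wy":0,"wz":0},{"dx":0,"dy":0,"dz":0,"wx":0,"wy":0,"wz":0},{"dx":0,"dy":0,"dz":0,"wx":0,"wy":0,"wz":0}]'
python3 - <<'E'
from h import *
W=P("wrist");a=eyes.snapshot("wrist");cv2.imwrite("pics/w3.png",a[:,:,::-1])
import pickle;pickle.dump(W,open("w3.pkl","wb"))
E
```

```text
[[0.4873 0.4253 0.018 ]
 [0.5451 0.4151 0.018 ]
 [0.4533 0.2397 0.018 ]
 [0.5127 0.2305 0.018 ]]
len 0.18801453527292925 width 0.058710400125400734 0.060083755705598374 ang -100.17144433527439 centre [0.4996 0.3277 0.018 ]
t: 3.58
tcp_pos: [0.5001, 0.1484, 0.2511]
tool_rot: [0.667, 0.745, -0.0, -0.0]
force: [0.5, -0.3, 0.2]
finger_gap: 1.004
gripper_force: 0.0
```

View pics/w3.png

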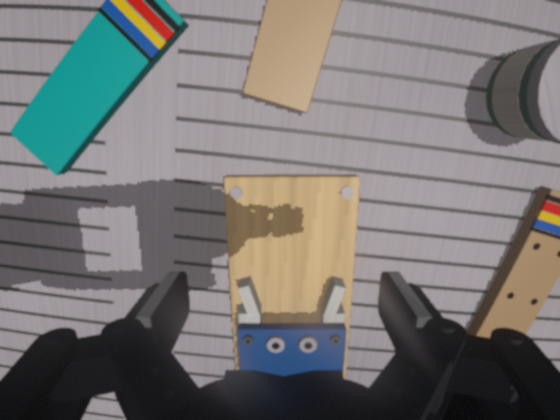

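The view shows the jig's mouth-end corners at (224,178) and (359,177), the bush plate's near corners at (237,325) and (345,324), and the lead-ins at (247,300) and (335,300). The board's head is at about (277,102).

Run:
```python
from h import *
import pickle
np.set_printoptions(precision=4,suppress=True)
W=pickle.load(open("w3.pkl","rb"))
m=cast(W,[(224,177.5),(359,176.5)],.015);p=cast(W,[(237,325),(345,324)],.049)
b=cast(W,[(243,95),(306,110.5)],.018)
print(m,p,b)
M=m.mean(0)[:2];Q=p.mean(0)[:2]
for nm,v in(("mouth edge",(m[1]-m[0])[:2]),("plate edge",(p[1]-p[0])[:2])):print(nm,np.linalg.norm(v),"across ang",np.degrees(np.arctan2(v[1],v[0])))
d=Q-M;print("M-Q",np.linalg.norm(d),"(145) ang",np.degrees(np.arctan2(d[1],d[0])))
print("board head",b.mean(0))
goto([.51,.3975,.09],-10.3)
```

```text
[[0.4414 0.1616 0.015 ]
 [0.5684 0.1766 0.015 ]] [[0.4674 0.0245 0.049 ]
 [0.5722 0.0371 0.049 ]] [[0.4539 0.2375 0.018 ]
 [0.5106 0.2304 0.018 ]]
mouth edge 0.1278649830026939 across ang 6.729099037355969
plate edge 0.10554538579548844 across ang 6.841396189338462
M-Q 0.1391186567292344 (145) ang -83.82902399334961
board head [0.4822 0.2339 0.018 ]
shift now-axes cm [24.65  3.7  16.11] turn [-0.   0.  16.6] shift after-turn axes [24.68 -3.49 16.11] tcp [0.5002 0.1484 0.2511] t 3.625
```

```bash
python3 -m inch '[{"dx":5.06,"dy":0.82,"dz":0,"wx":0,"wy":0,"wz":0},{"dx":5.06,"dy":0.82,"dz":0,"wx":0,"wy":0,"wz":0},{"dx":5.06,"dy":0.82,"dz":3,"wx":0,"wy":0,"wz":0},{"dx":5.06,"dy":0.82,"dz":3,"wx":0,"wy":0,"wz":0},{"dx":5.06,"dy":0.82,"dz":3,"wx":0,"wy":0,"wz":0},{"dx":0,"dy":0,"dz":3.1,"wx":0,"wy":0,"wz":8.3},{"dx":0,"dy":0,"dz":0,"wx":0,"wy":0,"wz":8.3},{"dx":0,"dy":0,"dz":0,"wx":0,"wy":0,"wz":0},{"dx":0,"dy":0,"dz":0,"wx":0,"wy":0,"wz":0}]' 1
python3 - <<'E'
from h import *
goto([.5134,.4045,.077],-10.2)
E
```

```text
t: 4.75
tcp_pos: [0.5138, 0.4042, 0.1306]
tool_rot: [0.767, 0.641, 0.0, 0.0]
force: [-0.8, 0.9, 0.8]
finger_gap: 1.001
gripper_force: 0.0
shift now-axes cm [ 0.02 -0.05  5.36] turn [ 0. -0. -0.] shift after-turn axes [ 0.02 -0.04  5.36] tcp [0.5138 0.4042 0.1306] t 4.75
```

```bash
python3 -m inch '[{"dx":0,"dy":0,"dz":2,"wx":0,"wy":0,"wz":0},{"dx":0,"dy":0,"dz":2,"wx":0,"wy":0,"wz":0},{"dx":0,"dy":0,"dz":1.5,"wx":0,"wy":0,"wz":0},{"dx":0,"dy":0,"dz":0,"wx":0,"wy":0,"wz":0},{"dx":0,"dy":0,"dz":0,"wx":0,"wy":0,"wz":0}]'
python3 -m inch '[{"dx":0,"dy":0,"dz":0,"wx":0,"wy":0,"wz":0},{"dx":0,"dy":0,"dz":0,"wx":0,"wy":0,"wz":0},{"dx":0,"dy":0,"dz":0,"wx":0,"wy":0,"wz":0},{"dx":0,"dy":0,"dz":0,"wx":0,"wy":0,"wz":0},{"dx":0,"dy":0,"dz":0,"wx":0,"wy":0,"wz":0},{"dx":0,"dy":0,"dz":0,"wx":0,"wy":0,"wz":0}]' 0 70
python3 -m inch '[{"dx":0,"dy":0,"dz":-1,"wx":0,"wy":0,"wz":0},{"dx":0,"dy":0,"dz":-1,"wx":0,"wy":0,"wz":0},{"dx":0,"dy":0,"dz":-1,"wx":0,"wy":0,"wz":0},{"dx":0,"dy":0,"dz":0,"wx":0,"wy":0,"wz":0},{"dx":0,"dy":0,"dz":0,"wx":0,"wy":0,"wz":0}]'
python3 - <<'E'
from h import *
W=P("wrist");a=eyes.snapshot("wrist");b=eyes.snapshot("side")[150:340,220:400]
cv2.imwrite("pics/w4.png",np.hstack([cv2.resize(a,(440,330)),cv2.resize(b,(313,330),interpolation=cv2.INTER_CUBIC)])[:,:,::-1])
import pickle;pickle.dump(W,open("w4.pkl","wb"))
E
```

```text
t: 5.38
tcp_pos: [0.5137, 0.4042, 0.075]
tool_rot: [0.768, 0.641, 0.0, 0.0]
force: [0.2, -0.3, 0.3]
finger_gap: 1.001
gripper_force: 0.0
t: 6.12
tcp_pos: [0.5143, 0.4045, 0.0765]
tool_rot: [0.768, 0.641, 0.001, 0.0]
force: [-0.8, 0.4, 6.6]
finger_gap: 0.679
gripper_force: 76.2
t: 6.75
tcp_pos: [0.5134, 0.404, 0.1051]
tool_rot: [0.768, 0.641, -0.0, -0.0]
force: [0.2, 0.0, -2.1]
finger_gap: 0.674
gripper_force: 75.4
```

View pics/w4.png

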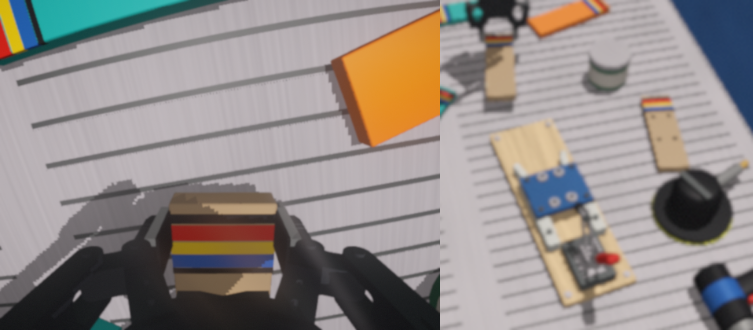

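Board gripped squarely by the inlaid end, level and clear of the bench. Now to line it up in front of the mouth.

Run:
```python
from h import *
a=np.radians(-83.5);d=np.array([np.cos(a),np.sin(a)]);o=np.array([.525,-.009])
goto([*(o-.258*d),.105],6.5)
```

```text
shift now-axes cm [-15.72   1.08  -0.02] turn [ -0.    0.  -16.8] shift after-turn axes [-15.36  -3.51  -0.03] tcp [0.5133 0.4039 0.1047] t 6.85
```

```bash
python3 -m inch '[{"dx":-1.97,"dy":0.13,"dz":0,"wx":0,"wy":0,"wz":0},{"dx":-3.93,"dy":0.27,"dz":0,"wx":0,"wy":0,"wz":0},{"dx":-3.93,"dy":0.27,"dz":0,"wx":0,"wy":0,"wz":0},{"dx":-3.93,"dy":0.27,"dz":0,"wx":0,"wy":0,"wz":0},{"dx":-1.97,"dy":0.13,"dz":0,"wx":0,"wy":0,"wz":-4.2},{"dx":0,"dy":0,"dz":0,"wx":0,"wy":0,"wz":-4.2},{"dx":0,"dy":0,"dz":0,"wx":0,"wy":0,"wz":-4.2},{"dx":0,"dy":0,"dz":0,"wx":0,"wy":0,"wz":-4.2},{"dx":0,"dy":0,"dz":0.8,"wx":0,"wy":0,"wz":0},{"dx":0,"dy":0,"dz":0,"wx":0,"wy":0,"wz":0}]'
python3 - <<'E'
from h import *
a=np.radians(-83.5);d=np.array([np.cos(a),np.sin(a)]);o=np.array([.525,-.009])
goto([*(o-.258*d),.095],6.5)
b=eyes.snapshot("side")[165:330,225:375];c=eyes.snapshot("scene")[150:290,190:360]
cv2.imwrite("pics/s5.png",np.hstack([cv2.resize(b,(360,396),interpolation=3),cv2.resize(c,(430,396),interpolation=3)])[:,:,::-1])
E
```

```text
t: 8.1
tcp_pos: [0.4953, 0.2472, 0.0961]
tool_rot: [0.666, 0.746, -0.001, -0.001]
force: [0.1, 0.1, -1.6]
finger_gap: 0.679
gripper_force: 75.4
shift now-axes cm [0.   0.05 0.11] turn [-0.1  0.  -0.1] shift after-turn axes [0.   0.05 0.11] tcp [0.4953 0.2472 0.0961] t 8.1
```

View pics/s5.png

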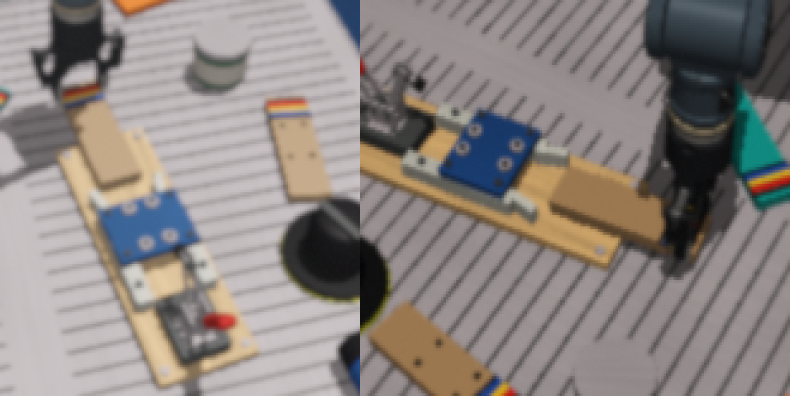

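The board is held over the base with its head just before the lead-ins: side-crop corners at (102,188) and (139,178), lead-ins at (98,196) and (160,182). It looks centred slightly to the left, so I'll quantify that.

Run:
```python
from h import *
np.set_printoptions(precision=4,suppress=True)
T=P("side");S=P("scene");a=np.radians(-83.5);d=np.array([np.cos(a),np.sin(a)]);o=np.array([.525,-.009]);n=np.array([-d[1],d[0]])
def jf(c):return np.c_[(c[:,:2]-o)@d,(c[:,:2]-o)@n]
f=lambda L:np.array(L)/2.4+[225-.3,165-.3]
print("head top corners side",jf(cast(T,f([(102,187),(139,178)]),.0375)))
print("plate near corners, side",jf(cast(T,f([(98,211),(184,189)]),.049)))
print("base mouth side",jf(cast(T,f([(60,158),(142,131)]),.015)))
g=lambda L:np.array(L)/[430/170,396/140]+[190-.3,150-.3]
print("scene head",jf(cast(S,g([(567,167),(551,204)]),.0375)))
print("scene plate",jf(cast(S,g([(541,125),(497,192)]),.049)))
```

```text
head top corners side [[-0.0743 -0.0323]
 [-0.0715  0.0197]]
plate near corners, side [[-0.0297 -0.054 ]
 [-0.0242  0.0647]]
base mouth side [[-0.1616 -0.0634]
 [-0.1691  0.0632]]
scene head [[-0.4969 -0.2095]
 [-0.4912 -0.1455]]
scene plate [[-0.4514 -0.25  ]
 [-0.4266 -0.1244]]
```

Run:
```python
from h import *
import pickle
np.set_printoptions(precision=4,suppress=True)
S=P("scene");a=np.radians(-83.5);d=np.array([np.cos(a),np.sin(a)]);o=np.array([.525,-.009]);n=np.array([-d[1],d[0]])
def jf(c):return np.c_[(c[:,:2]-o)@d,(c[:,:2]-o)@n]
g=lambda L:(np.array(L)-[360,0])/[430/170,396/140]+[190-.3,150-.3]
print("scene head",jf(cast(S,g([(567,167),(551,204)]),.0375)))
print("scene plate",jf(cast(S,g([(541,125),(497,192)]),.049)))
print("scene mouth",jf(cast(S,g([(608,262)]),.015)))
W=pickle.load(open("w3.pkl","rb"))
print("w3 mouth",jf(cast(W,[(224,177.5),(359,176.5)],.015)),"plate",jf(cast(W,[(237,325),(345,324)],.049)),"leadin inner tips z37",jf(cast(W,[(247,284),(333,284)],.037)))
```

```text
scene head [[-0.0853 -0.0241]
 [-0.0914  0.034 ]]
scene plate [[-0.0319 -0.0605]
 [-0.0293  0.0543]]
scene mouth [[-0.1797  0.0629]]
w3 mouth [[-0.179  -0.0638]
 [-0.1795  0.0641]] plate [[-0.0398 -0.0534]
 [-0.0404  0.0521]] leadin inner tips z37 [[-0.0783 -0.0433]
 [-0.078   0.0404]]
```

The wrist-based jig frame is consistent, with the mouth, plate and lead-ins centred within about 1 mm. I'll feed the board in gently and watch the force.

```bash
python3 -m inch '[{"dx":-1,"dy":0.05,"dz":0.2,"wx":0,"wy":0,"wz":0},{"dx":-1,"dy":0,"dz":0,"wx":0,"wy":0,"wz":0},{"dx":-1,"dy":0,"dz":0,"wx":0,"wy":0,"wz":0},{"dx":-1,"dy":0,"dz":0,"wx":0,"wy":0,"wz":0},{"dx":-1,"dy":0,"dz":0,"wx":0,"wy":0,"wz":0},{"dx":0,"dy":0,"dz":0,"wx":0,"wy":0,"wz":0}]'
python3 -m inch '[{"dx":-1,"dy":0,"dz":0,"wx":0,"wy":0,"wz":0},{"dx":-1,"dy":0,"dz":0,"wx":0,"wy":0,"wz":0},{"dx":0,"dy":0,"dz":0,"wx":0,"wy":0,"wz":0}]'
```

```text
t: 8.95
tcp_pos: [0.5023, 0.1969, 0.0952]
tool_rot: [0.667, 0.745, -0.0, -0.0]
force: [-0.1, -0.4, -1.7]
finger_gap: 0.678
gripper_force: 75.4
t: 9.32
tcp_pos: [0.5044, 0.1772, 0.0951]
tool_rot: [0.666, 0.746, -0.0, -0.0]
force: [0.9, 0.3, -1.7]
finger_gap: 0.681
gripper_force: 75.4
```

```bash
python3 -m inch '[{"dx":0,"dy":0,"dz":0.2,"wx":0,"wy":0,"wz":0},{"dx":-0.5,"dy":0,"dz":0.1,"wx":0,"wy":0,"wz":0},{"dx":-1,"dy":0,"dz":0,"wx":0,"wy":0,"wz":0},{"dx":-1,"dy":0,"dz":0,"wx":0,"wy":0,"wz":0},{"dx":0,"dy":0,"dz":0,"wx":0,"wy":0,"wz":0}]'
python3 -m inch '[{"dx":-1,"dy":0,"dz":0,"wx":0,"wy":0,"wz":0},{"dx":-1,"dy":0,"dz":0,"wx":0,"wy":0,"wz":0},{"dx":0,"dy":0,"dz":0,"wx":0,"wy":0,"wz":0}]'
```

```text
t: 9.95
tcp_pos: [0.5074, 0.152, 0.0921]
tool_rot: [0.667, 0.745, -0.0, 0.0]
force: [0.3, 0.7, -1.1]
finger_gap: 0.677
gripper_force: 75.4
t: 10.32
tcp_pos: [0.5096, 0.1323, 0.0921]
tool_rot: [0.667, 0.746, 0.0, 0.0]
force: [0.2, -0.2, -0.9]
finger_gap: 0.681
gripper_force: 75.4
```

```bash
python3 -m inch '[{"dx":-1,"dy":0,"dz":0,"wx":0,"wy":0,"wz":0},{"dx":-1,"dy":0,"dz":0,"wx":0,"wy":0,"wz":0},{"dx":0,"dy":0,"dz":0,"wx":0,"wy":0,"wz":0}]'
python3 -m inch '[{"dx":-1,"dy":0,"dz":0,"wx":0,"wy":0,"wz":0},{"dx":-1,"dy":0,"dz":0,"wx":0,"wy":0,"wz":0},{"dx":-0.5,"dy":0,"dz":0,"wx":0,"wy":0,"wz":0},{"dx":0,"dy":0,"dz":0,"wx":0,"wy":0,"wz":0}]'
python3 - <<'E'
from h import *
W=P("wrist");a=eyes.snapshot("wrist");b=eyes.snapshot("side")[165:330,225:375]
cv2.imwrite("pics/s6.png",np.hstack([cv2.resize(a,(440,396)),cv2.resize(b,(360,396),interpolation=3)])[:,:,::-1])
E
```

```text
t: 10.7
tcp_pos: [0.5119, 0.1124, 0.0921]
tool_rot: [0.666, 0.746, 0.0, 0.0]
force: [1.1, -0.3, -1.5]
finger_gap: 0.677
gripper_force: 75.4
t: 11.2
tcp_pos: [0.5146, 0.0879, 0.0921]
tool_rot: [0.666, 0.746, 0.0, 0.0]
force: [-0.2, -0.3, -1.1]
finger_gap: 0.677
gripper_force: 75.4
```

View pics/s6.png

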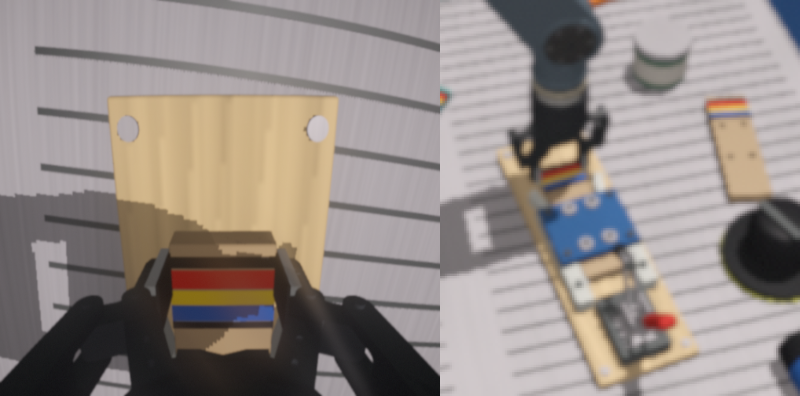

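The board is in the channel under the bush plate, running straight, with its inlaid end still outside the lead-ins. I'll release it, step back behind the tail, close the fingers and push from there.

```bash
python3 -m inch '[{"dx":0,"dy":0,"dz":0,"wx":0,"wy":0,"wz":0},{"dx":0,"dy":0,"dz":0,"wx":0,"wy":0,"wz":0},{"dx":0,"dy":0,"dz":0,"wx":0,"wy":0,"wz":0},{"dx":0,"dy":0,"dz":-1.5,"wx":0,"wy":0,"wz":0},{"dx":0,"dy":0,"dz":-2.5,"wx":0,"wy":0,"wz":0},{"dx":2.5,"dy":0,"dz":0,"wx":0,"wy":0,"wz":0},{"dx":2.5,"dy":0,"dz":0,"wx":0,"wy":0,"wz":0}]' 1
python3 -m inch '[{"dx":0,"dy":0,"dz":0,"wx":0,"wy":0,"wz":0},{"dx":0,"dy":0,"dz":0,"wx":0,"wy":0,"wz":0},{"dx":0,"dy":0,"dz":0,"wx":0,"wy":0,"wz":0},{"dx":0,"dy":0,"dz":0,"wx":0,"wy":0,"wz":0},{"dx":0,"dy":0,"dz":0,"wx":0,"wy":0,"wz":0},{"dx":0,"dy":0,"dz":0,"wx":0,"wy":0,"wz":0},{"dx":0,"dy":0,"dz":2,"wx":0,"wy":0,"wz":0},{"dx":0,"dy":0,"dz":1.9,"wx":0,"wy":0,"wz":0},{"dx":0,"dy":0,"dz":0,"wx":0,"wy":0,"wz":0}]' 0 40
python3 - <<'E'
from h import *
a=np.radians(-83.5);d=np.array([np.cos(a),np.sin(a)]);o=np.array([.525,-.009]);n=np.array([-d[1],d[0]])
p=sense()["tcp_pos"][:2]-o;print(p@d,p@n)
E
```

```text
t: 12.18
tcp_pos: [0.5093, 0.1385, 0.1337]
tool_rot: [0.666, 0.746, 0.001, 0.001]
force: [0.2, 0.3, -0.6]
finger_gap: 1.003
gripper_force: 0.0
t: 13.3
tcp_pos: [0.508, 0.1381, 0.092]
tool_rot: [0.666, 0.746, -0.001, -0.001]
force: [-0.5, 0.2, -0.6]
finger_gap: 0.001
gripper_force: 0.0
-0.14804095572370315 -0.00021623036328126052
```

```bash
python3 -m inch '[{"dx":-0.8,"dy":0,"dz":0,"wx":0,"wy":0,"wz":0},{"dx":-0.6,"dy":0,"dz":0,"wx":0,"wy":0,"wz":0},{"dx":-0.6,"dy":0,"dz":0,"wx":0,"wy":0,"wz":0},{"dx":-0.6,"dy":0,"dz":0,"wx":0,"wy":0,"wz":0},{"dx":-0.6,"dy":0,"dz":0,"wx":0,"wy":0,"wz":0},{"dx":-0.6,"dy":0,"dz":0,"wx":0,"wy":0,"wz":0},{"dx":-0.4,"dy":0,"dz":0,"wx":0,"wy":0,"wz":0}]'
python3 -m inch '[{"dx":-0.3,"dy":0,"dz":0,"wx":0,"wy":0,"wz":0},{"dx":-0.3,"dy":0,"dz":0,"wx":0,"wy":0,"wz":0},{"dx":-0.2,"dy":0,"dz":0,"wx":0,"wy":0,"wz":0},{"dx":0,"dy":0,"dz":0,"wx":0,"wy":0,"wz":0}]'
```

```text
t: 14.18
tcp_pos: [0.5136, 0.0961, 0.0931]
tool_rot: [0.666, 0.746, 0.0, -0.0]
force: [-0.6, 1.7, 1.6]
finger_gap: -0.004
gripper_force: 0.9
t: 14.68
tcp_pos: [0.5145, 0.0882, 0.093]
tool_rot: [0.666, 0.746, -0.0, 0.0]
force: [0.2, 0.5, -0.1]
finger_gap: -0.001
gripper_force: 0.0
```

```bash
for i in 1; do :; done
python3 -m inch '[{"dx":-0.2,"dy":0,"dz":0,"wx":0,"wy":0,"wz":0},{"dx":-0.2,"dy":0,"dz":0,"wx":0,"wy":0,"wz":0}]' | grep -E "tcp|force"
python3 -m inch '[{"dx":-0.15,"dy":0,"dz":0,"wx":0,"wy":0,"wz":0},{"dx":-0.15,"dy":0,"dz":0,"wx":0,"wy":0,"wz":0}]'| grep -E "tcp|force"
python3 -m inch '[{"dx":-0.1,"dy":0,"dz":0,"wx":0,"wy":0,"wz":0},{"dx":-0.1,"dy":0,"dz":0,"wx":0,"wy":0,"wz":0}]'| grep -E "tcp|force"
```

```text
tcp_pos: [0.5148, 0.0844, 0.093]
force: [0.7, 1.1, -0.2]
gripper_force: 0.6
tcp_pos: [0.5152, 0.0814, 0.093]
force: [-0.5, 1.2, -1.1]
gripper_force: 0.4
tcp_pos: [0.5154, 0.0799, 0.093]
force: [-0.6, 6.4, -1.6]
gripper_force: 3.1
```

```bash
python3 -m inch '[{"dx":-0.1,"dy":0,"dz":0,"wx":0,"wy":0,"wz":0},{"dx":0,"dy":0,"dz":0,"wx":0,"wy":0,"wz":0}]'| grep -E "tcp|force"
python3 -m inch '[{"dx":-0.1,"dy":0,"dz":0,"wx":0,"wy":0,"wz":0},{"dx":0,"dy":0,"dz":0,"wx":0,"wy":0,"wz":0}]'| grep -E "tcp|force"
```

```text
tcp_pos: [0.5153, 0.0798, 0.0931]
force: [1.3, 7.5, -0.6]
gripper_force: 3.8
tcp_pos: [0.5153, 0.0796, 0.0931]
force: [-0.2, 13.1, 0.1]
gripper_force: 5.9
```

The force rises sharply at the expected position, so the board is against the stop. I'll back off, rise to the earlier hover pose and check the inlay's position numerically.

```bash
python3 -m inch '[{"dx":1,"dy":0,"dz":0,"wx":0,"wy":0,"wz":0},{"dx":2,"dy":0,"dz":-1,"wx":0,"wy":0,"wz":0},{"dx":2,"dy":-0.3,"dz":-3,"wx":0,"wy":0,"wz":0},{"dx":2,"dy":-0.4,"dz":-4,"wx":0,"wy":0,"wz":0},{"dx":0,"dy":0,"dz":-4,"wx":0,"wy":0,"wz":0},{"dx":0,"dy":0,"dz":-3.8,"wx":0,"wy":0,"wz":0},{"dx":0,"dy":0,"dz":0,"wx":0,"wy":0,"wz":0},{"dx":0,"dy":0,"dz":0,"wx":0,"wy":0,"wz":0}]'
python3 - <<'E'
from h import *
import pickle
np.set_printoptions(precision=4,suppress=True)
a=np.radians(-83.5);d=np.array([np.cos(a),np.sin(a)]);o=np.array([.525,-.009]);n=np.array([-d[1],d[0]])
def jf(c):return np.c_[(c[:,:2]-o)@d,(c[:,:2]-o)@n]
W=P("wrist");img=eyes.snapshot("wrist");sc=eyes.snapshot("scene");si=eyes.snapshot("side")
cv2.imwrite("pics/w7.png",img[:,:,::-1]);cv2.imwrite("pics/sc7.png",sc[:,:,::-1]);cv2.imwrite("pics/si7.png",si[:,:,::-1]);pickle.dump(W,open("w7.pkl","wb"))
def strips(im,box):
    hsv=cv2.cvtColor(im,cv2.COLOR_RGB2HSV);out={}
    for nm,lo,hi in(("red",(0,170,90),(6,255,255)),("yel",(20,150,120),(32,255,255))):
        m=cv2.inRange(hsv,lo,hi);k=np.zeros_like(m);x0,y0,x1,y1=box;k[y0:y1,x0:x1]=m[y0:y1,x0:x1]
        ys,xs=np.nonzero(k);out[nm]=(xs.mean(),ys.mean(),len(xs),xs.min(),xs.max())
    return out
w2=cv2.imread("pics/w2.png")[:,:,::-1].copy();s2=strips(w2,(240,140,325,195));W2=pickle.load(open("w2.pkl","rb"))
t=cast(W2,[(281.7,144)],.018)
for k,v in s2.items():print("w2",k,"from tail",np.linalg.norm(cast(W2,[v[:2]],.018)-t))
s7=strips(img,(220,150,370,330))
for k,v in s7.items():print("w7",k,v,jf(cast(W,[v[:2]],.033)))
# pixel column profile on the tail along the board centre
x=int(s7["red"][0]);print(img[190:300:2,x].tolist())
E
```

```text
t: 16.92
tcp_pos: [0.5003, 0.1461, 0.2507]
tool_rot: [0.666, 0.746, -0.0, -0.0]
force: [-0.0, -0.2, 0.3]
finger_gap: 0.005
gripper_force: 0.0
w2 red from tail 0.0176828018061288
w2 yel from tail 0.02718289957080771<stdin>:12: RuntimeWarning: Mean of empty slice.
  ret = ret.dtype.type(ret / rcount)
Traceback (most recent call last):
ValueError: zero-size array to reduction operation minimum which has no identity
```

Run:
```python
from h import *
import pickle
np.set_printoptions(precision=4,suppress=True)
a=np.radians(-83.5);d=np.array([np.cos(a),np.sin(a)]);o=np.array([.525,-.009]);n=np.array([-d[1],d[0]])
def jf(c):return np.c_[(c[:,:2]-o)@d,(c[:,:2]-o)@n]
W=pickle.load(open("w7.pkl","rb"));im=cv2.imread("pics/w7.png")
# expected strip pixels if home
for x in(-.080,-.062,-.053):print(x,proj(W,[[*(o+x*d),.033]]))
u,v=proj(W,[[*(o-.062*d),.033]])[0].astype(int)
h=cv2.cvtColor(im,cv2.COLOR_BGR2HSV)
for y in range(v-34,v+26,2):print(y,h[y,u-20].tolist(),h[y,u+20].tolist())
```

```text
-0.08 [[291.4408 278.4716]]
-0.062 [[291.3033 294.6458]]
-0.053 [[291.2354 302.5093]]
260 [16, 64, 123] [18, 86, 208]
262 [15, 42, 98] [18, 86, 208]
264 [15, 41, 99] [19, 87, 208]
266 [16, 39, 98] [19, 87, 208]
268 [16, 39, 98] [19, 87, 206]
270 [15, 37, 97] [18, 91, 191]
272 [14, 39, 97] [18, 99, 113]
274 [15, 42, 98] [16, 86, 71]
276 [15, 42, 97] [15, 80, 70]
278 [14, 35, 95] [15, 80, 70]
280 [14, 35, 96] [15, 72, 71]
282 [15, 37, 96] [14, 75, 71]
284 [14, 35, 94] [14, 66, 73]
286 [14, 35, 94] [14, 67, 72]
288 [16, 35, 94] [16, 70, 69]
290 [14, 30, 93] [15, 73, 70]
292 [15, 33, 92] [14, 73, 70]
294 [14, 31, 91] [15, 73, 70]
296 [12, 27, 93] [16, 69, 70]
298 [12, 28, 90] [15, 74, 69]
300 [14, 53, 63] [14, 70, 69]
302 [15, 62, 58] [14, 70, 69]
304 [15, 63, 57] [15, 68, 68]
306 [14, 63, 53] [15, 60, 68]
308 [16, 54, 52] [15, 62, 66]
310 [12, 51, 50] [14, 59, 65]
312 [16, 57, 49] [15, 57, 63]
314 [8, 44, 46] [14, 53, 62]
316 [8, 45, 45] [16, 54, 61]
318 [9, 42, 43] [12, 53, 62]
```

Run:
```python
from h import *
np.set_printoptions(precision=4,suppress=True)
a=np.radians(-83.5);d=np.array([np.cos(a),np.sin(a)]);o=np.array([.525,-.009]);n=np.array([-d[1],d[0]])
def jf(c):return np.c_[(c[:,:2]-o)@d,(c[:,:2]-o)@n]
def cen(f,par,X):
    h=cv2.cvtColor(cv2.imread(f),cv2.COLOR_BGR2HSV)
    u,v=proj(par,[X])[0].astype(int);r=[]
    for lo,hi in(((0,150,40),(8,255,255)),((20,130,40),(32,255,255))):
        m=cv2.inRange(h,lo,hi);k=np.zeros_like(m);k[v-25:v+25,u-30:u+30]=m[v-25:v+25,u-30:u+30]
        ys,xs=np.nonzero(k);r.append((xs.mean(),ys.mean()) if len(xs)>4 else (np.nan,np.nan));print(f,len(xs))
    return r
S=P("scene");T=P("side")
for n_,par,f0,f7 in(("scene",S,"pics/scene.png","pics/sc7.png"),("side",T,"pics/side.png","pics/si7.png")):
    r0=cen(f0,par,[.514,.398,.018]);r7=cen(f7,par,[*(o-.057*d),.033])
    print(n_,"start red/yel (world)",cast(par,r0,.018)[:,:2].tolist(),"now jig",jf(cast(par,r7,.033)))
    hs=cv2.cvtColor(cv2.imread(f7),cv2.COLOR_BGR2HSV)
    # bush plate centroid, expected x=10,y=0,z=49
    u,v=proj(par,[[*(o+.01*d),.049]])[0].astype(int);m=cv2.inRange(hs,(100,120,40),(125,255,255));k=np.zeros_like(m);k[v-35:v+35,u-35:u+35]=m[v-35:v+35,u-35:u+35]
    c=max(cv2.findContours(k,0,2)[0],key=cv2.contourArea);M=cv2.moments(cv2.convexHull(c));print("plate",jf(cast(par,[(M["m10"]/M["m00"],M["m01"]/M["m00"])],.049)))
```

```text
pics/scene.png 73
pics/scene.png 36
pics/sc7.png 53
pics/sc7.png 29
scene start red/yel (world) [[0.5168791811720602, 0.4046324529285352], [0.515190933259471, 0.39199049916669615]] now jig [[-0.0645  0.0013]
 [-0.0516  0.0014]]
plate [[0.0013 0.0063]]
pics/side.png 5
pics/side.png 0
pics/si7.png 29
pics/si7.png 14
side start red/yel (world) [[0.4995798988062972, 0.40596112355604663], [nan, nan]] now jig [[-0.0632 -0.0028]
 [-0.0521 -0.0006]]
plate [[ 0.0182 -0.0038]]
```

Inlay strips read x ≈ -64/-52 mm from two cameras, against -62/-53 expected for a board fully home, and the stop force agrees. Next is the clamp: I'll compute the fingertip arc for pushing the handle.

Run:
```python
from h import *
a=np.radians(-83.5);d=np.array([np.cos(a),np.sin(a)]);o=np.array([.525,-.009])
goto([*(o+.170*d),.295],6.5)
prev=None
for th in np.linspace(1.15,.1,8):
    x=170+85*np.cos(th)-8*np.sin(th)-11;z=60+85*np.sin(th)+8*np.cos(th)+72.6
    print(round(th,2),"TCP jig x %.1f z %.1f"%(x,z),"step",None if prev is None else (round(x-prev[0],1),round(z-prev[1],1)));prev=(x,z)
```

```text
shift now-axes cm [-32.69   0.72  -4.53] turn [-0.2  0.  -0. ] shift after-turn axes [-32.69   0.72  -4.53] tcp [0.5001 0.1461 0.2497] t 17.075
1.15 TCP jig x 186.4 z 213.5 step None
1.0 TCP jig x 198.2 z 208.4 step (np.float64(11.8), np.float64(-5.0))
0.85 TCP jig x 209.1 z 201.7 step (np.float64(10.9), np.float64(-6.7))
0.7 TCP jig x 218.9 z 193.5 step (np.float64(9.8), np.float64(-8.3))
0.55 TCP jig x 227.3 z 183.8 step (np.float64(8.4), np.float64(-9.6))
0.4 TCP jig x 234.2 z 173.1 step (np.float64(6.9), np.float64(-10.8))
0.25 TCP jig x 239.4 z 161.4 step (np.float64(5.2), np.float64(-11.7))
0.1 TCP jig x 242.8 z 149.0 step (np.float64(3.4), np.float64(-12.3))
```

```bash
python3 -m inch '[{"dx":0,"dy":0,"dz":-4.5,"wx":0,"wy":0,"wz":0},{"dx":-4.7,"dy":0.1,"dz":0,"wx":0,"wy":0,"wz":0},{"dx":-4.7,"dy":0.1,"dz":0,"wx":0,"wy":0,"wz":0},{"dx":-4.7,"dy":0.1,"dz":0,"wx":0,"wy":0,"wz":0},{"dx":-4.7,"dy":0.1,"dz":0,"wx":0,"wy":0,"wz":0},{"dx":-4.7,"dy":0.1,"dz":0,"wx":0,"wy":0,"wz":0},{"dx":-4.7,"dy":0.1,"dz":0,"wx":0,"wy":0,"wz":0},{"dx":-4.5,"dy":0.1,"dz":0,"wx":0,"wy":0,"wz":0},{"dx":0,"dy":0,"dz":0,"wx":0,"wy":0,"wz":0},{"dx":0,"dy":0,"dz":0,"wx":0,"wy":0,"wz":0}]' 0
python3 - <<'E'
from h import *
a=np.radians(-83.5);d=np.array([np.cos(a),np.sin(a)]);o=np.array([.525,-.009])
goto([*(o+.170*d),.2135],6.5)
# red grip seen by scene & side: centroid triangulated
pts=[];Ps=[]
for nm,box in(("scene",(165,145,235,205)),("side",(290,270,350,330))):
    im=eyes.snapshot(nm);cv2.imwrite(f"pics/h_{nm}.png",im[:,:,::-1]);h=cv2.cvtColor(im,cv2.COLOR_RGB2HSV)
    m=cv2.inRange(h,(0,150,60),(8,255,255))|cv2.inRange(h,(172,150,60),(180,255,255));k=np.zeros_like(m);x0,y0,x1,y1=box;k[y0:y1,x0:x1]=m[y0:y1,x0:x1]
    ys,xs=np.nonzero(k);print(nm,len(xs),xs.mean(),ys.mean())
    K,D,R,t=P(nm);pts.append(cv2.undistortPoints(np.array([[[xs.mean(),ys.mean()]]]),K,D)[0,0]);Ps.append(np.c_[R,t])
X=cv2.triangulatePoints(Ps[0],Ps[1],pts[0],pts[1]).ravel();X=X[:3]/X[3];r=X[:2]-o
print("grip centroid jig x,y,z",r@d,r@np.array([-d[1],d[0]]),X[2])
E
```

```text
t: 18.32
tcp_pos: [0.544, -0.1773, 0.2948]
tool_rot: [0.666, 0.746, -0.0, -0.002]
force: [-0.8, -0.0, 0.2]
finger_gap: 0.001
gripper_force: 0.0
shift now-axes cm [-0.08  0.04  8.13] turn [-0.1 -0.1 -0.1] shift after-turn axes [-0.06  0.02  8.13] tcp [ 0.544  -0.1773  0.2948] t 18.325
scene 112 182.99107142857142 167.07142857142858
side 56 316.26785714285717 298.4107142857143
grip centroid jig x,y,z 0.21461543177234524 -0.00021351855178262588 0.12359291776809667
```

The grip sits at jig (215, 0, 124) mm, so the handle is at q ≈ 0.19. I'll come down behind it and sweep along the arc.

```bash
python3 -m inch '[{"dx":0,"dy":0,"dz":3,"wx":0,"wy":0,"wz":0},{"dx":0,"dy":0,"dz":3,"wx":0,"wy":0,"wz":0},{"dx":-0.8,"dy":0,"dz":2.1,"wx":0,"wy":0,"wz":0},{"dx":-0.8,"dy":0,"dz":0,"wx":0,"wy":0,"wz":0},{"dx":-1.2,"dy":0,"dz":0.5,"wx":0,"wy":0,"wz":0},{"dx":0,"dy":0,"dz":0,"wx":0,"wy":0,"wz":0}]'
python3 -m inch '[{"dx":-0.55,"dy":0,"dz":0.35,"wx":0,"wy":0,"wz":0},{"dx":-0.55,"dy":0,"dz":0.35,"wx":0,"wy":0,"wz":0},{"dx":-0.5,"dy":0,"dz":0.4,"wx":0,"wy":0,"wz":0},{"dx":-0.5,"dy":0,"dz":0.4,"wx":0,"wy":0,"wz":0}]'
python3 -m inch '[{"dx":-0.42,"dy":0,"dz":0.48,"wx":0,"wy":0,"wz":0},{"dx":-0.42,"dy":0,"dz":0.48,"wx":0,"wy":0,"wz":0},{"dx":-0.35,"dy":0,"dz":0.54,"wx":0,"wy":0,"wz":0},{"dx":-0.35,"dy":0,"dz":0.54,"wx":0,"wy":0,"wz":0}]'
```

```text
t: 19.18
tcp_pos: [0.5485, -0.2067, 0.2109]
tool_rot: [0.666, 0.746, 0.0, 0.001]
force: [-0.3, -0.4, -0.8]
finger_gap: 0.002
gripper_force: 0.0
t: 19.68
tcp_pos: [0.5505, -0.2267, 0.1962]
tool_rot: [0.666, 0.746, 0.0, 0.001]
force: [-0.9, 1.7, 6.2]
finger_gap: -0.004
gripper_force: 2.7
t: 20.18
tcp_pos: [0.5525, -0.243, 0.176]
tool_rot: [0.666, 0.746, -0.0, 0.002]
force: [-1.9, -0.3, 6.2]
finger_gap: 0.005
gripper_force: 2.6
```

```bash
python3 -m inch '[{"dx":-0.26,"dy":0,"dz":0.58,"wx":0,"wy":0,"wz":0},{"dx":-0.26,"dy":0,"dz":0.58,"wx":0,"wy":0,"wz":0},{"dx":-0.17,"dy":0,"dz":0.6,"wx":0,"wy":0,"wz":0},{"dx":-0.1,"dy":0,"dz":0.5,"wx":0,"wy":0,"wz":0},{"dx":0,"dy":0,"dz":0,"wx":0,"wy":0,"wz":0}]'
python3 -m inch '[{"dx":0,"dy":0,"dz":0.3,"wx":0,"wy":0,"wz":0},{"dx":0,"dy":0,"dz":0,"wx":0,"wy":0,"wz":0}]'
```

```text
t: 20.8
tcp_pos: [0.5535, -0.2509, 0.1528]
tool_rot: [0.666, 0.746, -0.0, 0.001]
force: [-0.2, -0.4, 2.3]
finger_gap: -0.0
gripper_force: 0.9
t: 21.05
tcp_pos: [0.5536, -0.2509, 0.1502]
tool_rot: [0.666, 0.746, -0.0, 0.002]
force: [-0.4, -3.4, 5.3]
finger_gap: 0.001
gripper_force: 2.3
```

```bash
python3 -m inch '[{"dx":0,"dy":0,"dz":0.15,"wx":0,"wy":0,"wz":0},{"dx":0,"dy":0,"dz":0,"wx":0,"wy":0,"wz":0}]'|grep -E "tcp|force"
python3 -m inch '[{"dx":0,"dy":0,"dz":0.1,"wx":0,"wy":0,"wz":0},{"dx":0,"dy":0,"dz":0,"wx":0,"wy":0,"wz":0}]'|grep -E "tcp|force"
python3 -m inch '[{"dx":0,"dy":0,"dz":0.1,"wx":0,"wy":0,"wz":0},{"dx":0,"dy":0,"dz":0,"wx":0,"wy":0,"wz":0}]'|grep -E "tcp|force"
```

```text
tcp_pos: [0.5537, -0.2511, 0.1491]
force: [-2.2, -3.1, 7.8]
gripper_force: 3.5
tcp_pos: [0.5537, -0.2512, 0.1485]
force: [-1.7, -3.3, 8.9]
gripper_force: 4.4
tcp_pos: [0.5537, -0.2512, 0.1483]
force: [-2.7, -2.9, 14.5]
gripper_force: 6.8
```

The force rises sharply at the predicted closed height. I'll give one more small push, then retract and check.

```bash
python3 -m inch '[{"dx":0,"dy":0,"dz":0.1,"wx":0,"wy":0,"wz":0},{"dx":0,"dy":0,"dz":0,"wx":0,"wy":0,"wz":0}]'|grep -E "tcp|force"
python3 -m inch '[{"dx":0,"dy":0,"dz":-1,"wx":0,"wy":0,"wz":0},{"dx":0,"dy":0,"dz":-3,"wx":0,"wy":0,"wz":0},{"dx":0,"dy":0,"dz":-4,"wx":0,"wy":0,"wz":0},{"dx":0,"dy":0,"dz":-4,"wx":0,"wy":0,"wz":0},{"dx":5,"dy":0,"dz":-2,"wx":0,"wy":0,"wz":0},{"dx":5,"dy":0,"dz":0,"wx":0,"wy":0,"wz":0},{"dx":5,"dy":0,"dz":0,"wx":0,"wy":0,"wz":0},{"dx":5,"dy":0,"dz":0,"wx":0,"wy":0,"wz":0},{"dx":0,"dy":0,"dz":0,"wx":0,"wy":0,"wz":0}]'
python3 - <<'E'
from h import *
a=np.radians(-83.5);d=np.array([np.cos(a),np.sin(a)]);o=np.array([.525,-.009]);n=np.array([-d[1],d[0]])
exp=np.array([*(o+.2446*d),.0675])
pts=[];Ps=[]
for nm in("scene","side"):
    im=eyes.snapshot(nm);cv2.imwrite(f"pics/f_{nm}.png",im[:,:,::-1]);h=cv2.cvtColor(im,cv2.COLOR_RGB2HSV);par=P(nm);K,D,R,t=par
    for tag,X,w in(("red grip",exp,22),("inlay red",np.array([*(o-.062*d),.033]),22)):
        m=cv2.inRange(h,(0,150,40),(8,255,255))|cv2.inRange(h,(172,150,40),(180,255,255));u,v=proj(par,[X])[0].astype(int);k=np.zeros_like(m);k[v-w:v+w,u-w:u+w]=m[v-w:v+w,u-w:u+w]
        ys,xs=np.nonzero(k);print(nm,tag,len(xs),"expected px",u,v,"seen",xs.mean() if len(xs) else None,ys.mean() if len(xs) else None)
        if not len(xs):continue
        if tag=="red grip":pts.append(cv2.undistortPoints(np.array([[[xs.mean(),ys.mean()]]]),K,D)[0,0]);Ps.append(np.c_[R,t])
        else:
            c=cast(par,[(xs.mean(),ys.mean())],.033)[0,:2]-o;print("  inlay jig",c@d,c@n)
if len(pts)==2:
    X=cv2.triangulatePoints(Ps[0],Ps[1],pts[0],pts[1]).ravel();X=X[:3]/X[3];r=X[:2]-o
    print("grip jig",r@d,r@n,X[2],"theta",np.arctan2(X[2]-.06,r@d-.17))
E
```

```text
tcp_pos: [0.5537, -0.2512, 0.1481]
force: [-4.1, -2.0, 19.5]
gripper_force: 9.2
t: 23.18
tcp_pos: [0.5285, -0.0471, 0.2841]
tool_rot: [0.664, 0.748, -0.0, -0.002]
force: [-1.2, -0.8, -0.1]
finger_gap: -0.002
gripper_force: 0.0
scene red grip 101 expected px 177 177 seen 177.54455445544554 177.23762376237624
scene inlay red 53 expected px 261 212 seen 262.07547169811323 213.11320754716982
  inlay jig -0.06453246893612323 0.0013334884716545902
side red grip 128 expected px 319 318 seen 319.296875 318.34375
side inlay red 27 expected px 277 243 seen 276.9259259259259 243.55555555555554
  inlay jig -0.06316951235757992 -0.0031737034326634484
grip jig 0.24560504561682137 8.907751349564869e-05 0.06941933966747676 theta 0.12394746616540477
```

The handle is closed against its stop, with the grip within 2 mm of where it should be. The inlay hasn't moved and the arm is clear, so I'm handing the job in.

```bash
python3 -c "
from station import workorder
print(workorder.sign_off())"
```

```text
the job is handed in; nothing more can be done
None
```

The undrilled board is in the jig, pushed home against the end stop with the toggle clamp fully closed by force and camera checks; the job was handed in at about 23 s, but sign-off returned no verdict.

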